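Evacuate the specimen keeper with its hand pump

ROBOT

A 7-joint arm with a two-finger parallel gripper is mounted at the origin on the work surface. World frame = base frame: x ahead of the robot, y to its left, z up, the work surface at z = 0. Lengths are in mm, angles in rad, forces in N, time in s.
With the tool pointing down it reaches from about 400 to 925 mm from the base axis. Payload 4.1 kg.
Tool frame: the origin (TCP) lies at the very end of the fingers, on their centre line; the grasp point (between the pads) lies 19 mm behind it; z points along the fingers, y is the line along which they close (so a half turn about z gives the same grasp; the last joint's range is limited). The gripper opens to 85 mm and grips with 20 to 120 N. Pads are 22 mm wide; open, the fingers measure 114 mm over their backs; the gripper's body (76 mm by 85 mm) begins 54 mm behind the grasp point. The pads swing forward as they close: fully open they stand 13 mm farther back than shut.
Start: joints at [-1.382, 0.398, 0.045, 1.537, -0.019, 1.207, -0.051], TCP at [184.476, 623.307, 231.347] pointing down, gripper open.
Joint ranges: [-2.82, 2.82], [-0.49, 2.23], [-1.37, 1.46], [0, 2.46], [-1.36, 4.5], [0.23, 2], [-2.94, 2.94]. Speed limits (rad/s): [2.57, 2.57, 3.14, 3.14, 3.14, 3.14, 3.14].

INTERFACE

Orientations are given as a unit quaternion [w, x, y, z].
In Python, from plant import get_obs, camera, sign_off, masks_of, tip_of gives the robot as it stands. The module is installed in compiled form; this text tells all that it offers.
- The arm moves only by the shell command python3 -m creep 'ROWS' [FORCE]. ROWS is JSON, one flat list of numbers, 7 for each row, row after row: the shift along the world's x, y, z scaled (see below), then the turn, a rotation vector about the world's x, y, z scaled (see below), then the finger opening in mm, from 0 to 85.4. In form: [x, y, z, ax, ay, az, jaw, x, y, z, ax, ay, az, jaw, ...]. A call has 1 to 10 rows; each row shifts and turns the commanded pose from where the row before left it; what a row does not reach is not made up. The controller multiplies each number of a shift by 0.025 m and each number of a turn by 2 pi rad. A row lasts 1/10 s, in which the tool goes at most 50 mm and 8.59 degrees, less where a joint would pass 70% of its speed; a pose out of reach is approached as far as the arm can. A call with a number of a shift or a turn outside -1 to 1 is refused whole. A call with a gripper value outside its range is refused whole. The fingers move at their own pace and stop on an object; FORCE is the grip in N (left out, the last holds). Time passes only in rows, so rows that do not move let the fingers close. It gives the time, the measured TCP pose, the force, the opening and the grip force at its end, in the units of the state.
- get_obs(): the state, without advancing time (a new reading comes with each control period).
- camera(name): name is "scene" or "top"; returns a dict with "frame" (400x640x3 uint8, blue, green, red), "fx", "fy", "cx", "cy" (pixels), "T" (4x4, takes a point from camera to world coordinates). Camera axes: x right, y down, z forward; pixel columns grow to the right and rows downward; lengths in mm; the calibration is good to about 2 mm. A picture is of the moment at which its call begins. There is no depth.
- sign_off(): hands the job in; it is judged then, once.
Trained networks look in a picture, given as the dict that the camera call returned (one of the last four; its "shot" number tells which), for a name from the list of things; names that differ only in an ending like _2 or _b are one class to them, and where a whole thing is asked for, a point or a joint stands for the part that bears it (a point fixed in the world has none). Each returns a list of dicts, best first, with "score" (0 to 1); they miss things now and then, are a little off and sometimes report something else, mostly with a low value. They report only what shows in the picture. A call takes as long as a camera call.
- masks_of(thing, picture): "region" (400x640 bool, what is visible of it) and "bbox" ([left, top, width, height] as shares, 0 to 1, of the picture: columns of its width, rows of its height, round what is visible of it).
- tip_of(thing, picture): "position" ([column, row] as shares, 0 to 1, of the picture: columns of its width, rows of its height: a listed point, or the origin of a listed thing).
The state is a dict: "time_s": time; "qpos": joint angles; "qd": joint speeds; "tau": joint torques, N m; "eef_pos": TCP position; "ee_rot": TCP orientation; "wrist_force": force on the tool from outside, world axes, zero at the start; "wrist_torque": the same for the moment, N m; "finger_gap": opening from 0.0 (shut) to 1.0 (fully open); "grip_force": force on a finger pad.
Only numpy, scipy, OpenCV 4.12 (cv2) and the standard library are available. Lean on these libraries where they do the work, as an engineer would, in place of code of your own. Each camera call takes 0.05 s, during which the arm holds its last target. There are 200 camera calls.

TASK

On the lid of the steel specimen keeper, push the swinging guard away until it is well clear of the pump's cap, then press the spring plunger down and let it come all the way up again, with full strokes, until the indicator pin beside it pops fully out. Only push with closed fingers or a fingertip: grasp and lift nothing, do not touch the pin itself, and leave the things standing around where they are. Finish with the plunger released and up.

Things in the scene. Friction and masses are not known exactly. Their poses are not given: they have to be found in the camera images.
- keeper: the specimen keeper, fixed to the table: a closed steel box with a white lid, 180 mm (its x) by 290 mm (its y) and 112 mm to the lid's top; origin at the centre of its underside, z up. On the lid's centre line (x = 0) stand the indicator pin at y = -65 mm, the pump at y = +20 mm and the guard's post at y = +85 mm. Its -x side faces roughly towards the robot
- cap_top (a point): centre of the flat top of the pump plunger's cap, a round grey cap 44 mm across and 12 mm thick on a 16 mm stem; 166 mm above the table when up, moves straight down when pressed
- pump (a joint): how far the plunger is pressed, m: 0 = up, 0.028 = bottom stop. A spring returns it: about 5 N to start it and 12 N at the bottom, a few newtons more while it lifts the pin. A good stroke lifts the pin 7 to 9 mm (the first often less), but only if it goes down at least 22 mm; before the next one the plunger must come up again to within 5 mm of the top. Further strokes after the pin has popped do no harm
- guard (a joint): angle of the guard, rad: 0 = straight across the cap, grows as its free end swings horizontally to the keeper's +x side (away from the robot), counter-clockwise from above; stop at 1.7. The arm is clear of the cap above 0.55 (and 50 mm or more to the side of the cap's centre above 1.1). It has light friction (under 1 N at the tab) and stays where it is left
- guard_pivot (a point): pivot of the guard, at half the thickness of its arm, 182 mm above the table, on a 16 mm post. The arm is a flat bar, 18 mm wide and 8 mm thick, its underside 10 mm above the raised cap (178 mm above the table)
- guard_tab (a point): centre of the square upright tab at the guard's free end, 85 mm from the pivot: 16 x 16 mm, 30 mm tall, reaching from 182 to 212 mm above the table
- pin_head: the steel indicator pin, 12 mm across; its origin is the centre of its top end, flush with a 26 mm collar (118 mm above the table) when in
- pin (a joint): how far the pin stands out, m: starts between 0 and 0.010; the pump lifts it in steps of 7 to 9 mm (3 to 6 strokes in all); once past about 0.032 it pops by itself to its stop at 0.037 and stays there. It also stays where each stroke leaves it
- jar: small specimen jar (34 mm across, 42 mm tall) standing on the keeper's lid, in the corner beyond the pin; origin at the centre of its underside; bystander, leave it alone
- reagent: capped bottle, 52 mm across, 110 mm tall, just behind the keeper; origin at the centre of its underside; bystander, leave it alone
- dropper: small capped bottle, 32 mm across, 70 mm tall, just behind the keeper; origin at the centre of its underside; bystander, leave it alone
- steel_cup: open steel cup, 72 mm across, 75 mm tall, beside the keeper; origin at the centre of its underside; bystander, leave it alone
- tube_rack: tube rack, 100 x 200 x 30 mm; origin at the centre of its underside; bystander, leave it alone

How it is judged (in metres and radians):
On the way, in this order (a step that is already met when the one before it is completed fails the run):
1. the guard is swung clear of the cap, the pin not yet out (value of joint guard above 0.55 rad and value of joint pin below 0.03 m), for 0.2 s.
2. the pin has popped fully out (value of joint pin above 0.035 m), for 0.2 s.
At the end, for the whole second after the job is handed in: the pin stands more than 35 mm out (stop at 37 mm), the guard is clear of the cap (more than 0.55 rad), and the plunger is back up (pressed less than 3 mm) (value of joint pin above 0.035 m and value of joint guard above 0.55 rad and value of joint pump below 0.003 m); the robot touches nothing.
It fails at once if the robot touched the indicator pin (more than 2 N) (contact force between any of the fingers, the arm and pin_head above 2 N).
It fails at once if a bystander was pushed, lifted or carried more than 25 mm (distance of any of jar, reagent, dropper, steel_cup, tube_rack from where it was at the start of the episode above 0.025 m).
It fails at once if a bystander standing by the pump was tipped (more than 0.5 rad) (angle between any of jar, reagent, dropper, steel_cup's own z axis and vertical above 0.5 rad).
It also fails if it takes over 54 s, if anything falls off the work surface, if the arm or the gripper's body presses on something with over 40 N, if the wrist force passes 120 N, or if a joint passes its speed limit or range.

## Working session

There is one attempt and no reset: what is moved stays moved. The work goes in short steps, Python scripts to look and compute and a shell command to move; the robot and the scene stay as the last step left them, time stands still between calls to the robot, and variables do not carry over. Pictures are saved under pics/ and viewed, at most 10 in all, crops included, and the job is handed in when it is done.

```bash
mkdir -p pics
cat > h.py <<'E'
import numpy as np, cv2
from plant import *
def ray(p,uv):
    T=np.array(p["T"]);d=T[:3,:3]@np.array([(uv[0]-p["cx"])/p["fx"],(uv[1]-p["cy"])/p["fy"],1]);return T[:3,3],d
def at(p,uv,z):
    o,d=ray(p,uv);return o+d*(z-o[2])/d[2]
Z=dict(cap_top=166,guard_pivot=182,guard_tab=197,pin_head=122,keeper=0,jar=112,reagent=0,dropper=0,steel_cup=0,tube_rack=0)
E
python3 - <<'E'
from h import *
o=get_obs();print(o["time_s"],o["eef_pos"],o["ee_rot"],o["wrist_force"],o["finger_gap"])
for c in("scene","top"):
    p=camera(c);cv2.imwrite(f"pics/{c}0.png",p["frame"])
    print(c,np.array(p["T"])[:3,3].round())
    for n,z in Z.items():
        for r in tip_of(n,p)[:2]:
            uv=np.array(r["position"])*[640,400];print(n,round(r["score"],2),uv.round(),at(p,uv,z).round(1))
E
```

```text
0.0 [184.31554465 622.66743381 230.26143468] [-8.02340122e-05  1.43351862e-01  9.89671310e-01 -9.67379097e-04] [0.41255853 0.66274753 0.54010146] 1.0013527196164198
scene [ 986. -658.  850.]
cap_top 0.75 [289. 190.] [520.9  84.7 166. ]
guard_pivot 0.6 [301. 169.] [514.7 153.1 182. ]
guard_tab 0.58 [299. 181.] [545.4  89.9 197. ]
pin_head 0.43 [281. 225.] [544.    7.4 122. ]
keeper 0.78 [289. 247.] [532.1  56.6  -0. ]
jar 0.79 [255. 240.] [513.8 -54.3 112. ]
jar 0.37 [346. 159.] [552.8 344.  112. ]
reagent 0.83 [346. 242.] [654.  143.4  -0. ]
dropper 0.78 [336. 272.] [677.1  37.6   0. ]
steel_cup 0.76 [259. 304.] [ 566.2 -130.4    0. ]
tube_rack 0.66 [344. 161.] [487.1 483.    0. ]
tube_rack 0.62 [279. 226.] [467.2 114.3   0. ]
top [ 286.  100. 1599.]
cap_top 0.73 [316. 200.] [617.2 153.3 166. ]
cap_top 0.42 [337. 233.] [520.7  89.3 166. ]
guard_pivot 0.73 [316. 239.] [500.6 148.6 182. ]
guard_tab 0.54 [339. 224.] [542.9  86.6 197. ]
guard_tab 0.15 [340. 232.] [518.6  83.9 197. ]
keeper 0.93 [346. 241.] [525.7  59.8   0. ]
jar 0.65 [384. 242.] [508.4 -49.5 112. ]
jar 0.43 [338. 222.] [565.1  87.4 112. ]
reagent 0.73 [319. 199.] [658.1 150.3   0. ]
dropper 0.55 [349. 197.] [666.9  55.9   0. ]
steel_cup 0.88 [401. 230.] [ 564.9 -115.1    0. ]
tube_rack 0.87 [216. 246.] [493.5 471.1   0. ]
```

Run:
```python
import cv2
a=cv2.imread("pics/scene0.png")[130:330,200:400];b=cv2.imread("pics/top0.png")[170:290,260:420]
a=cv2.resize(a,None,fx=3,fy=3,interpolation=2);cv2.imwrite("pics/s1.png",a)
cv2.imwrite("pics/t1.png",cv2.resize(b,None,fx=5,fy=5,interpolation=2))
```

```text
(no output)
```

View pics/s1.png

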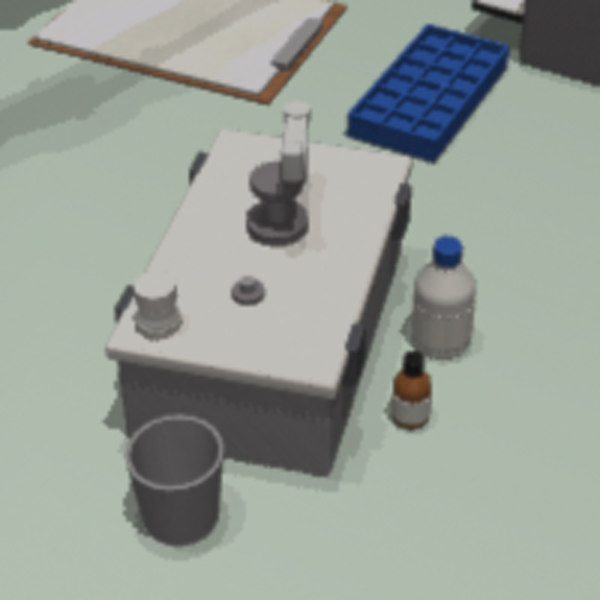

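View pics/t1.png

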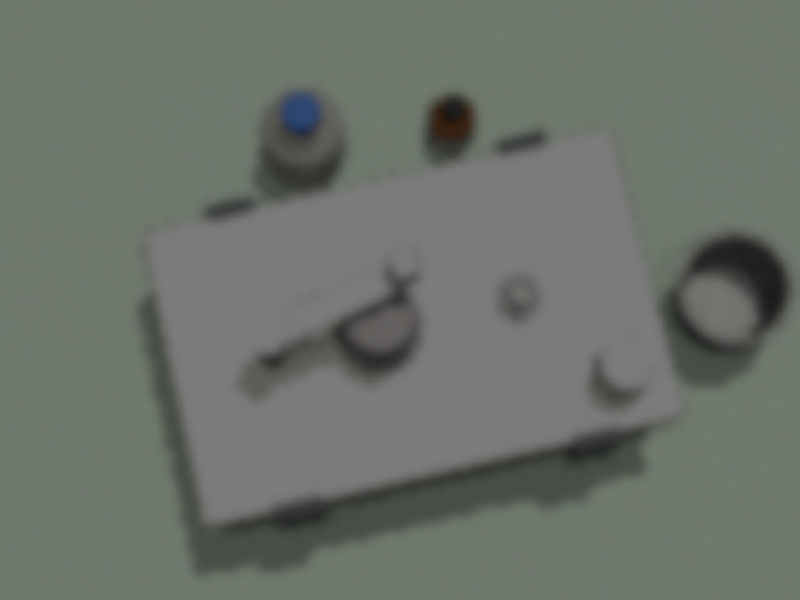

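The scene view shows the pump cap at crop (275,185), with the guard arm across it, the pin at (248,290) and the jar at (157,310). The top view puts the tab at crop (403,268), the cap at (382,325) and the pin at (520,298). The keeper is yawed about 13°, with the cap at about (521,87), the pivot at (506,150) and the tab at (546,84), which fits the given sizes. The guard is at about 0.3 rad. I'll approach with closed fingers on the guard's -x side.

```bash
R='0.56,-1,0.05,0,0,0,0'
python3 -m creep '[0.56,-1,0.05,0,0,0,0, 0.56,-1,0.05,0,0,0,0, 0.56,-1,0.05,0,0,0,0, 0.56,-1,0.05,0,0,0,0, 0.56,-1,0.05,0,0,0,0, 0.56,-1,0.05,0,0,0,0, 0.56,-1,0.05,0,0,0,0, 0.56,-1,0.05,0,0,0,0, 0.56,-1,0.05,0,0,0,0, 0.56,-1,0.05,0,0,0,0]'
python3 -m creep '[0.56,-1,0,0,0,0,0, 0.56,-1,0,0,0,0,0, 0.56,-1,0,0,0,0,0, 0.56,-1,0,0,0,0,0, 0.56,-1,0,0,0,0,0, 0.56,-1,0,0,0,0,0, 0.56,-1,0,0,0,0,0, 0.56,-1,0,0,0,0,0, 0.56,-1,0,0,0,0,0, 0.56,-1,0,0,0,0,0]'
python3 -m creep '[0.56,-1,0,0,0,0,0, 0.5,-1,0,0,0,0,0, 0,0,0,0,0,0,0]'
```

```text
time_s: 2.1
eef_pos: [325.0, 372.3, 244.1]
ee_rot: [0.0, 0.143, 0.99, 0.0]
wrist_force: [0.0, 0.3, -0.2]
finger_gap: -0.002
grip_force: 0.0
time_s: 3.1
eef_pos: [465.0, 122.3, 244.1]
ee_rot: [0.0, 0.143, 0.99, 0.0]
wrist_force: [0.3, -0.3, 0.1]
finger_gap: 0.004
grip_force: 0.0
time_s: 3.4
eef_pos: [492.4, 68.9, 244.3]
ee_rot: [0.001, 0.147, 0.989, -0.001]
wrist_force: [-0.8, -0.4, 0.5]
finger_gap: 0.003
grip_force: 0.0
```

```bash
python3 -m creep '[0,0.1,-0.8,0,0,0,0, 0,0,-0.8,0,0,0,0, 0,0,-0.7,0,0,0,0, 0,0,-0.35,0,0,0,0, 0,0,0,0,0,0,0]'
python3 - <<'E'
from h import *
p=camera("scene");cv2.imwrite("pics/s2.png",cv2.resize(p["frame"][130:280,200:400],None,fx=4,fy=4,interpolation=2))
E
```

```text
time_s: 3.9
eef_pos: [490.0, 76.2, 176.6]
ee_rot: [-0.001, 0.143, 0.99, -0.0]
wrist_force: [0.3, -0.3, 0.8]
finger_gap: -0.004
grip_force: 0.0
```

View pics/s2.png

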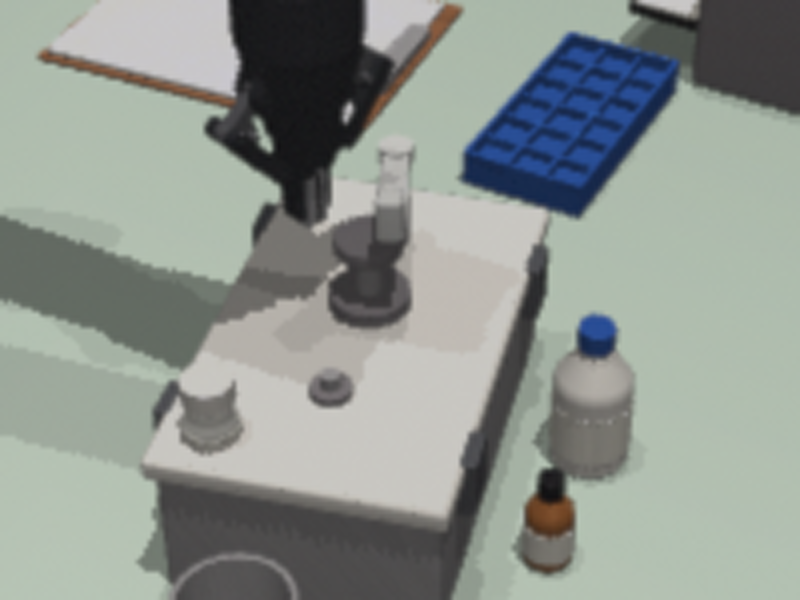

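The closed fingertips, at crop (312,215), are level with the arm and on the robot's side of it. The tab is at (393,200). Now I'll push.

```bash
python3 -m creep '[0.5,0,0,0,0,0,0, 0.5,0,0,0,0,0,0, 0.4,0.1,0,0,0,0,0, 0.4,0.3,0,0,0,0,0, 0.4,0.35,0,0,0,0,0, 0.4,0.35,0,0,0,0,0, 0.4,0.35,0,0,0,0,0, 0.4,0.35,0,0,0,0,0, 0.3,0.3,0,0,0,0,0, 0,0,0,0,0,0,0]'
python3 -m creep '[-0.3,-0.3,0,0,0,0,0, 0,0,0.8,0,0,0,0, 0,0,0.8,0,0,0,0, -0.8,-0.3,0.4,0,0,0,0, -0.8,-0.5,0,0,0,0,0, -1,-0.4,0,0,0,0,0, -1,0,0,0,0,0,0, -1,0,0,0,0,0,0, 0,0,0,0,0,0,0]'
python3 - <<'E'
from h import *
for c in("scene","top"):
    p=camera(c);cv2.imwrite(f"pics/{c}3.png",cv2.resize(p["frame"][130:280,200:400],None,fx=4,fy=4,interpolation=2))
    for n in("cap_top","guard_pivot","guard_tab","pin_head"):
        for r in tip_of(n,p)[:2]:
            uv=np.array(r["position"])*[640,400];print(c,n,round(r["score"],2),uv.round(1),at(p,uv,Z[n]).round(1))
E
```

```text
time_s: 4.95
eef_pos: [584.4, 130.5, 177.0]
ee_rot: [0.0, 0.142, 0.99, 0.0]
wrist_force: [-0.1, 0.1, -0.1]
finger_gap: 0.006
grip_force: 0.0
time_s: 5.85
eef_pos: [457.3, 89.6, 227.2]
ee_rot: [-0.001, 0.144, 0.99, 0.001]
wrist_force: [0.4, 0.2, -0.0]
finger_gap: 0.002
grip_force: 0.0
scene cap_top 0.6 [293.2 186.3] [523.5 100.6 166. ]
scene guard_tab 0.86 [330.7 172.2] [595.4 158.8 197. ]
scene pin_head 0.47 [279.4 221.9] [535.1  15.3 122. ]
top guard_pivot 0.74 [320.  240.7] [495.6 137.8 182. ]
top guard_tab 0.62 [313.1 201.3] [605.1 161.4 197. ]
```

View pics/scene3.png

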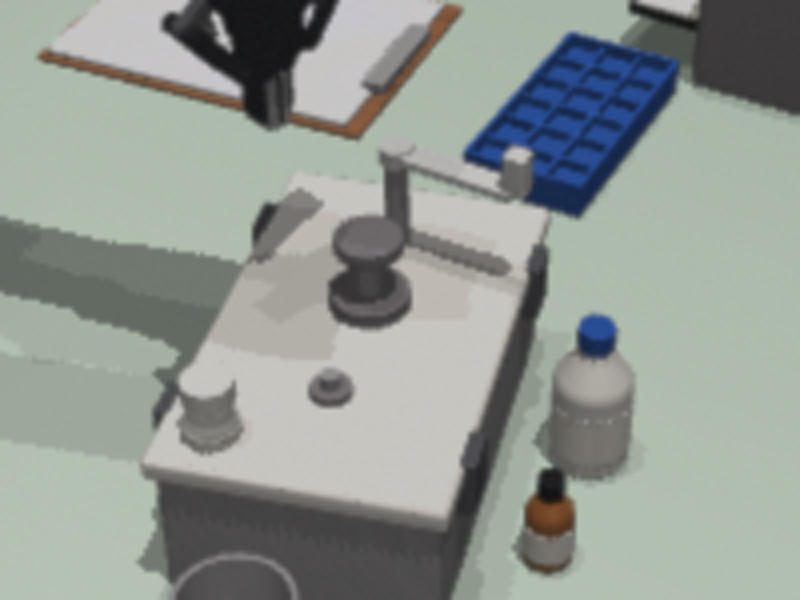

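The guard is swung wide: its tab is at crop (517,170), well off the cap. The cap's top face is centred at about crop (369,237), which is pixel (292.2,189.3). I'll work out its world position.

Run:
```python
from h import *
p=camera("scene");print(at(p,(292,189.0),166), at(p,(299,169.2),186),at(p,(282.6,225),120))
q=camera("top")
for n,r in [("s",p),("t",q)]:
    for m in masks_of("cap_top",r)[:2]: print(n,m["score"],np.array(m["bbox"])*[640,400,640,400])
cv2.imwrite("pics/t4.png",cv2.resize(q["frame"][170:290,260:420],None,fx=5,fy=5,interpolation=2))
```

```text
[526.42251439  90.07011873 166.        ] [514.34403191 145.44844392 186.        ] [546.16927983  11.44060929 120.        ]
s 0.57 [282.112 184.48   22.976  19.68 ]
```

View pics/t4.png

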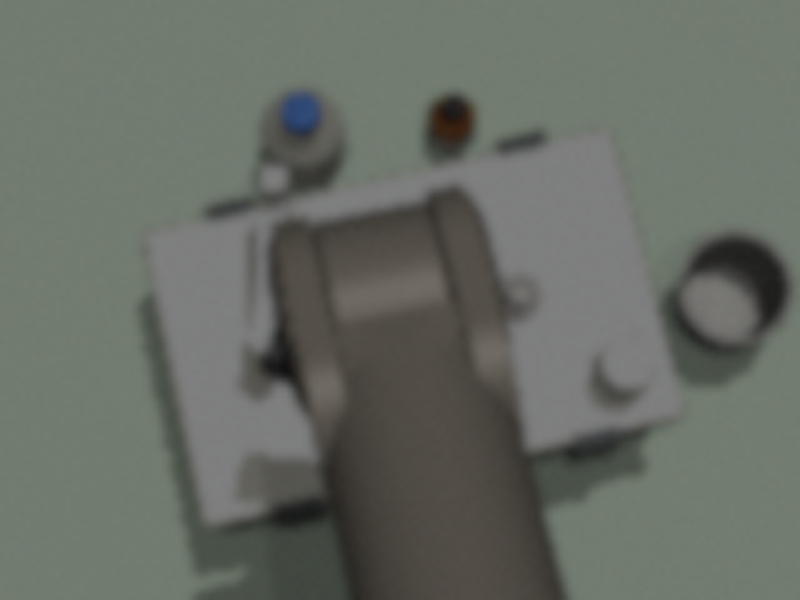

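The arm hides the cap in the top view. The tab at crop (273,180) confirms the guard is clear. Scene pixels and the pivot–pin line agree on the cap at about (525,88). I'll move over it and press the first stroke.

```bash
python3 -m creep '[0.9,-0.1,0,0,0,0,0, 0.9,0,0,0,0,0,0, 0.9,0,0,0,0,0,0, 0,0,-0.8,0,0,0,0, 0,0,-0.8,0,0,0,0, 0,0,-0.6,0,0,0,0, 0,0,0,0,0,0,0]'
python3 -m creep '[0,0,-0.4,0,0,0,0, 0,0,-0.4,0,0,0,0, 0,0,-0.4,0,0,0,0, 0,0,0,0,0,0,0, 0,0,0,0,0,0,0]'
python3 - <<'E'
from h import *
p=camera("scene");cv2.imwrite("pics/s5.png",cv2.resize(p["frame"][130:280,200:400],None,fx=4,fy=4,interpolation=2))
E
```

```text
time_s: 7.25
eef_pos: [526.8, 88.1, 170.5]
ee_rot: [-0.002, 0.143, 0.99, -0.001]
wrist_force: [-0.5, -0.2, -0.3]
finger_gap: -0.001
grip_force: 0.0
time_s: 7.75
eef_pos: [529.7, 88.5, 144.3]
ee_rot: [0.001, 0.143, 0.99, 0.001]
wrist_force: [-3.0, -0.4, 9.4]
finger_gap: 0.001
grip_force: 4.5
```

View pics/s5.png

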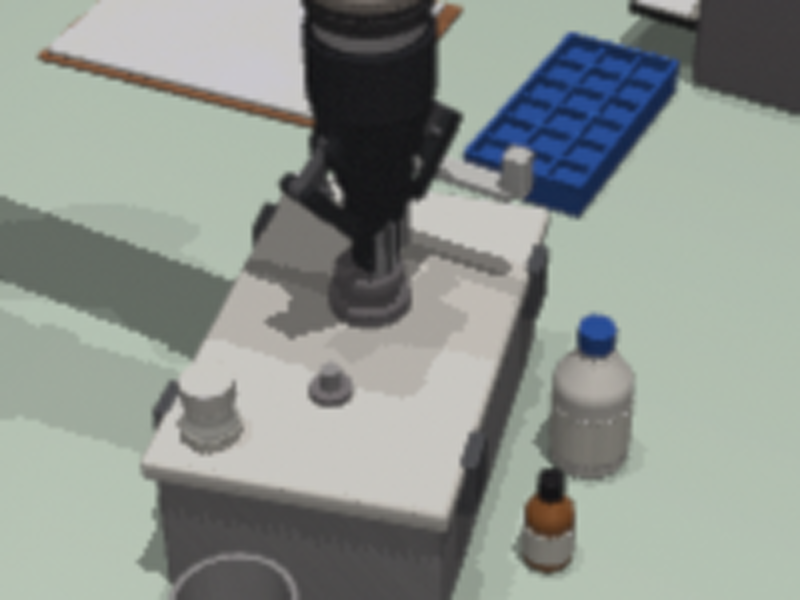

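The fingers sit on the cap, which is nearly down at crop (370,275), and the pin at (330,375) is already rising. I'll finish this stroke deeper and then repeat full strokes.

```bash
python3 -m creep '[0,0,-0.26,0,0,0,0, 0,0,0,0,0,0,0, 0,0,0,0,0,0,0]'
python3 -m creep '[0,0,0.5,0,0,0,0, 0,0,0.5,0,0,0,0, 0,0,0.5,0,0,0,0, 0,0,0,0,0,0,0, 0,0,0,0,0,0,0]'
python3 -m creep '[0,0,-0.5,0,0,0,0, 0,0,-0.5,0,0,0,0, 0,0,-0.5,0,0,0,0, 0,0,0,0,0,0,0, 0,0,0,0,0,0,0]'
python3 -m creep '[0,0,0.5,0,0,0,0, 0,0,0.5,0,0,0,0, 0,0,0.5,0,0,0,0, 0,0,0,0,0,0,0, 0,0,0,0,0,0,0]'
python3 -m creep '[0,0,-0.5,0,0,0,0, 0,0,-0.5,0,0,0,0, 0,0,-0.5,0,0,0,0, 0,0,0,0,0,0,0, 0,0,0,0,0,0,0]'
python3 -m creep '[0,0,0.5,0,0,0,0, 0,0,0.5,0,0,0,0, 0,0,0.5,0,0,0,0, 0,0,0,0,0,0,0, 0,0,0,0,0,0,0]'
python3 - <<'E'
from h import *
p=camera("scene");cv2.imwrite("pics/s6.png",cv2.resize(p["frame"][130:280,200:400],None,fx=4,fy=4,interpolation=2))
E
```

```text
time_s: 8.1
eef_pos: [529.7, 88.5, 138.4]
ee_rot: [0.001, 0.143, 0.99, 0.001]
wrist_force: [-3.6, -0.8, 12.1]
finger_gap: 0.001
grip_force: 5.7
time_s: 8.6
eef_pos: [528.4, 88.4, 173.5]
ee_rot: [0.0, 0.143, 0.99, 0.0]
wrist_force: [0.1, -0.8, 0.2]
finger_gap: -0.003
grip_force: 0.0
time_s: 9.1
eef_pos: [529.8, 88.6, 138.0]
ee_rot: [0.001, 0.144, 0.99, 0.001]
wrist_force: [-5.0, 0.7, 19.7]
finger_gap: -0.003
grip_force: 10.4
time_s: 9.6
eef_pos: [527.4, 88.1, 172.3]
ee_rot: [-0.001, 0.143, 0.99, -0.0]
wrist_force: [-0.7, 1.0, 0.1]
finger_gap: -0.001
grip_force: 0.0
time_s: 10.1
eef_pos: [529.1, 88.4, 137.9]
ee_rot: [-0.0, 0.144, 0.99, 0.001]
wrist_force: [-6.1, -0.5, 22.3]
finger_gap: 0.0
grip_force: 11.3
time_s: 10.6
eef_pos: [527.4, 88.2, 172.2]
ee_rot: [-0.001, 0.143, 0.99, -0.0]
wrist_force: [-1.3, 0.0, 0.0]
finger_gap: -0.002
grip_force: 0.0
```

View pics/s6.png

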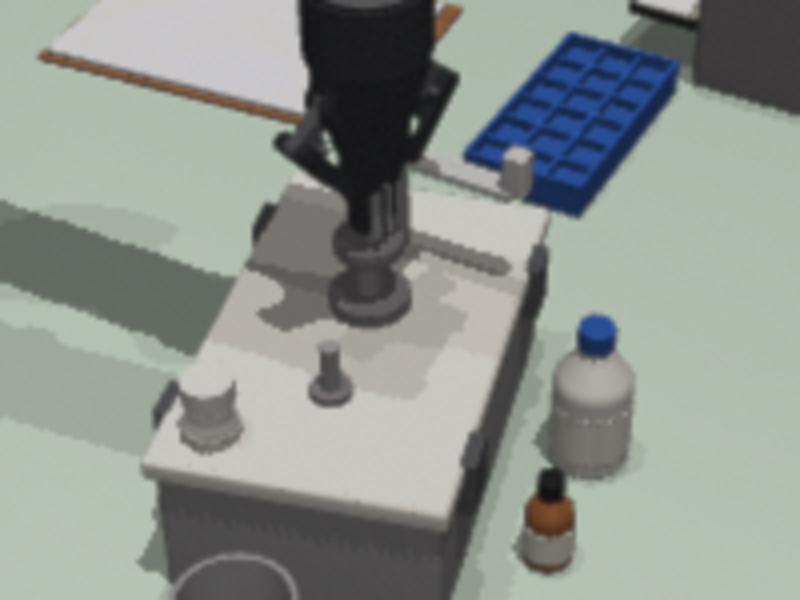

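The pin stands partly out, with its top at crop (329,346) above a collar at (330,388). That is roughly 25 mm. I'll add three more strokes, since extras do no harm, then lift away and measure.

```bash
for i in 1; do
python3 -m creep '[0,0,-0.5,0,0,0,0, 0,0,-0.5,0,0,0,0, 0,0,-0.5,0,0,0,0, 0,0,0,0,0,0,0, 0,0,0,0,0,0,0]'
python3 -m creep '[0,0,0.5,0,0,0,0, 0,0,0.5,0,0,0,0, 0,0,0.5,0,0,0,0, 0,0,0,0,0,0,0, 0,0,0,0,0,0,0]'
python3 -m creep '[0,0,-0.5,0,0,0,0, 0,0,-0.5,0,0,0,0, 0,0,-0.5,0,0,0,0, 0,0,0,0,0,0,0, 0,0,0,0,0,0,0]'
python3 -m creep '[0,0,0.5,0,0,0,0, 0,0,0.5,0,0,0,0, 0,0,0.5,0,0,0,0, 0,0,0,0,0,0,0, 0,0,0,0,0,0,0]'
python3 -m creep '[0,0,-0.5,0,0,0,0, 0,0,-0.5,0,0,0,0, 0,0,-0.5,0,0,0,0, 0,0,0,0,0,0,0, 0,0,0,0,0,0,0]'
python3 -m creep '[0,0,0.5,0,0,0,0, 0,0,0.5,0,0,0,0, 0,0,0.5,0,0,0,0, 0,0,0.8,0,0,0,0, -0.5,0,0.8,0,0,0,0, -0.8,0,0.5,0,0,0,0, -0.8,0,0,0,0,0,0, 0,0,0,0,0,0,0, 0,0,0,0,0,0,0]'
done | grep -E "eef|wrist_f"
python3 - <<'E'
from h import *
p=camera("scene");cv2.imwrite("pics/s7.png",cv2.resize(p["frame"][130:280,200:400],None,fx=4,fy=4,interpolation=2))
T=np.linalg.inv(np.array(p["T"]))
for z in (118,150,155):
    c=T@[546,11.4,z,1];print(z,(np.array([p["fx"]*c[0]/c[2]+p["cx"],p["fy"]*c[1]/c[2]+p["cy"]])-[200,130])*4)
for r in tip_of("pin_head",p)[:2]:print(r["score"],(np.array(r["position"])*[640,400]-[200,130])*4)
E
```

```text
eef_pos: [529.2, 88.4, 138.0]
wrist_force: [-5.6, 0.4, 21.3]
eef_pos: [527.6, 88.2, 172.3]
wrist_force: [-0.7, 0.2, -0.2]
eef_pos: [529.2, 88.4, 137.9]
wrist_force: [-5.8, 0.1, 22.8]
eef_pos: [527.5, 88.2, 172.2]
wrist_force: [-0.2, -0.8, -0.2]
eef_pos: [529.1, 88.4, 137.9]
wrist_force: [-6.5, -0.7, 22.2]
eef_pos: [475.5, 88.3, 225.0]
wrist_force: [0.6, -0.4, 0.4]
118 [330.23430008 382.46690077]
150 [328.32044492 341.42538496]
155 [328.01481612 334.87135237]
0.52 [317.696 344.48 ]
0.17 [574.72 120.  ]
```

View pics/s7.png

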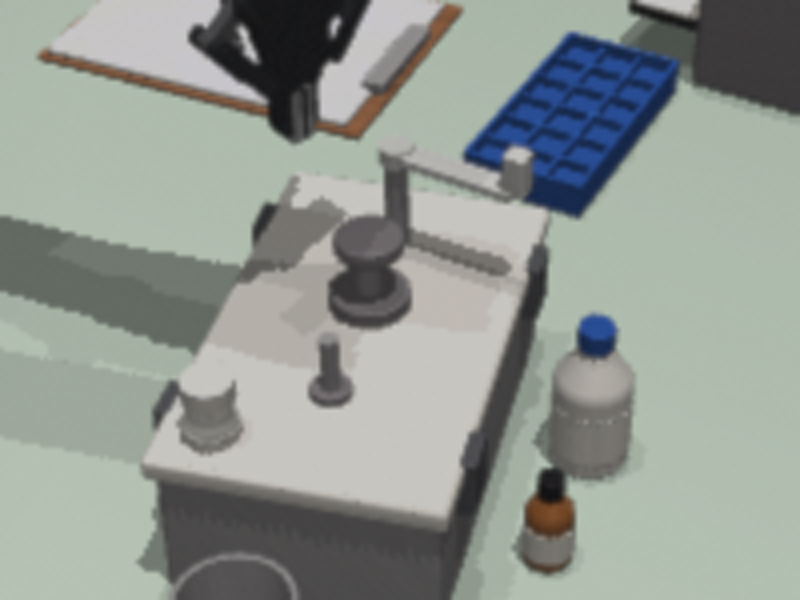

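The pin's top is at crop (329,338), and the collar is at about (330,386). That is 48 px, or about 37 mm, so it is at its stop. The cap is up at (369,238), the guard is clear, the arm is away and the bystanders have not moved. Six full strokes are done, so I'll hand in.

```bash
python3 -c "
from plant import *
print(sign_off())"
```

```text
the job is handed in; nothing more can be done
None
```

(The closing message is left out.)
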